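# Lock a tube into the leaf drill jig

## Task

The aluminium tube lies ready in the V of the drill jig. Swing the jig's leaf down onto it gently, without slamming or crushing the thin tube, then pick up the steel locking pin and push it through the clevis and the leaf's eye until its handle is home against the clevis, and let go of it. Finish while holding the jig for drilling: press down lightly on top of the leaf with the fingers and stay there, still pressing, and leave the drill, tape measure, square and can where they are.

Things in the scene. Friction and masses are not known exactly. Their poses are not given: they have to be found in the camera images.
- jig: leaf drill jig screwed to the bench: plywood base 140 x 230 x 18 mm (x, y, z), origin at the centre of its underside, z up, y from the clevis to the hinge. In the middle a V of angle iron along x, 100 mm long, top edges 49 mm above the bench, holds the tube. Hinge brackets at y = 80 mm, within 65 mm of x = 0, 28 mm wide in y, 79 mm high
- hole (a point): centre of the clevis at jig y = -70 mm, 65 mm above the bench, axes as the jig's. Clevis: two upright steel cheeks 10 mm thick, from 12 to 22 mm either side of this point along x, 28 mm wide in y, tops 79 mm above the bench, a round 12 mm hole along x through both. Free room outside both cheeks: the pin may enter from either side
- leaf (a joint): angle of the jig's aluminium leaf, rad: 0 shut (level, on the tube, its eye in line with the clevis holes), grows as it opens upward and back towards the jig's +y; 1.57 upright, stop at 1.85. The hinge is stiff (0.4 N m): the leaf stays where it is left and takes up to about 5 N at its free end to swing down. The pin passes only if shut within about 0.01 rad
- hinge (a point): centre of the leaf's hinge axis, which runs along the jig's x, 65 mm above the bench; axes as the jig's
- land (a point): flat place to press on the leaf's top face, on its middle line, 108 mm from the hinge axis, 6 mm above the leaf's mid-plane (which holds the hinge axis). z out of the top face (up when shut), y towards the hinge, x along it. The leaf's plate is 80 mm wide in x, 12 mm thick, 17 to 135 mm from the hinge axis; a flush drill bush at 80 mm, the pad below it
- eye (a point): centre of the eye at the leaf's free end, 150 mm from the hinge axis: a block 21 mm wide in x, 26 mm long, 24 mm thick, with a 12 mm hole along x
- pin: steel locking pin, about 0.19 kg, lying loose on the bench: square handle 50 x 20 x 20 mm (lies flat on a side) and a round shank 10 mm thick, 56 mm long, its last 9 mm tapering to a 4 mm nose. Origin at the centre of the handle, 10 mm above the bench as it lies; x runs along the pin towards the nose: the handle ends at x = 25 mm, the nose at x = 81 mm
- pin_mid (a point): point on the pin's axis, 22 mm from the handle's end face towards the nose; it falls on hole when the pin is home
- tube: thin-walled aluminium tube 25 mm in diameter, 120 mm long, 45 g, loose in the V, along its own x. Origin at its centre, 41.5 mm above the bench; its top just meets the rubber pad under the level leaf. The pad yields about 1 mm for each 20 N; the tube's walls dent if the leaf is driven hard on it
- drill: cordless drill lying on its side, about 235 x 195 x 56 mm; bystander
- tape: tape measure, black case 72 x 46 x 66 mm; bystander
- square: grey triangular rafter square lying flat, about 150 x 150 x 16 mm; bystander
- can: orange drinks can, 66 mm in diameter, 122 mm high; bystander
There are look-alikes about, which are no part of the job. Leave any yellow look-alike of the pin alone.

How it is judged:
By the outcome, as a careful person would: the job done as asked, in the order asked, and still so for the second after the job is handed in, while the arm keeps its last pose, push and grip.
It also fails if it takes over 67 s, if anything falls off the work surface, if the arm or the gripper's body presses on something with over 40 N, if the wrist force passes 120 N, or if a joint passes its speed limit or range.

## Robot

A 6-joint arm with a two-finger parallel gripper is mounted at the origin on the work surface. World frame = base frame: x ahead of the robot, y to its left, z up, the work surface at z = 0. Lengths are in mm, angles in rad, forces in N, time in s.
With the tool pointing down it reaches from about 300 to 850 mm from the base axis. Payload 5.4 kg.
Tool frame: the origin (TCP) lies between the finger pads; the fingertips stand 17 mm ahead of it and the grasp point (between the pads) lies 2 mm behind it (env.tcp_to_tips is the distance from the TCP to the fingertips, in mm); y points along the fingers, z is the direction in which the jaws open and shut, and the axes are right-handed (so a half turn about y gives the same grasp; the last joint's range is limited). The gripper opens to 85 mm and grips with 20 to 120 N. Pads are 22 mm wide; open, the fingers measure 114 mm over their backs; the gripper's body (76 mm by 85 mm) begins 54 mm behind the grasp point. The pads swing forward as they close: fully open they stand 13 mm farther back than shut.
Start: joints at [-1.339, 0.158, 1.597, -0, 1.386, -0.21], TCP at [245.826, -519.784, 248.299] pointing down, gripper open.
Joint ranges: [-2.91, 2.91], [-0.94, 2.29], [0.18, 2.7], [-1.29, 4.43], [0.17, 2.64], [-3, 3]. Speed limits (rad/s): [2.57, 2.57, 3.14, 3.14, 3.14, 3.14].

## Interface

Orientations are given as a rotation vector (axis times angle).
In Python, from cell import env gives the robot as it stands.
- The arm moves only by the tool carry_out, never from a script. Its argument "increments" is a list of rows, each a list of 4 numbers: the shift along the tool's x, y, z in mm, then the turn about the tool's y in rad. In form: [[dx, dy, dz, spin], ...]. A call has exactly 8 rows; each row shifts and turns the commanded pose from where the row before left it, along the tool's axes as they then stand; what a row does not reach is not made up. A row lasts 1/10 s, in which the tool goes at most 50 mm and 8.59 degrees, less where a joint would pass 70% of its speed; a pose out of reach is approached as far as the arm can. A call is refused whole if a number of a shift passes 50 or a number of a turn 0.15, either way. A call with a gripper value outside its range is refused whole. "gripper" is the gripper's target within -1 to 1 (shut at 1, half-way at 0, fully open at -1), set as the call begins (left out, the last holds). The fingers move at their own pace and stop on an object; the grip force is fixed at half the most. Time passes only in rows, so rows that do not move let the fingers close, or fill a call up. It gives the time, the measured TCP pose, the force and the opening at its end, in the units of the state.
- env.read_state(): the state, without advancing time (a new reading comes with each control period).
- env.snapshot(name): name is "side" or "top"; returns (picture, depth): 420x560x3 uint8, red, green, blue; 420x560 float32, mm along the optical axis (not along the pixel's ray), 0 where there is no reading.
- env.camera_info(name): a dict with "K" (3x3 intrinsics, pixels), "rvec" (rotation vector, rad) and "tvec" (3), from world to camera coordinates, as OpenCV has them. Camera axes: x right, y down, z forward; pixel columns grow to the right and rows downward; lengths in mm; the calibration is good to about 2 mm. A picture is of the moment at which its call begins. camera_info takes no time and is no camera call.
- env.job_done(): hands the job in, once; it reports no verdict.
The state is a dict: "clock": time; "joint_pos": joint angles; "joint_vel": joint speeds; "tau": joint torques, N m; "position": TCP position; "eef_rot": TCP orientation; "contact_force": force on the tool from outside, world axes, zero at the start; "ft_torque": the same for the moment, N m; "width": finger opening in mm.
Only numpy, scipy, OpenCV 4.12 (cv2) and the standard library are available. Lean on these libraries where they do the work, as an engineer would, in place of code of your own. Each camera call takes 0.05 s, during which the arm holds its last target.

## Working session

There is one attempt and no reset: what is moved stays moved. The work goes in short steps, Python scripts to look and compute and a tool call to move; the robot and the scene stay as the last step left them, time stands still between calls to the robot, and variables do not carry over. Pictures are saved under pics/ and viewed, and the job is handed in when it is done.

Besides the shell and the picture viewer there is one more tool, called after "Request:" by a JSON object that holds its "method" and its "body". carry_out: Moves the arm, as the interface text tells. Its arguments: {"type":"object","properties":{"increments":{"type":"array","items":{"type":"array","items":{"type":"number"}}},"gripper":{"type":"number"}},"required":["increments"]}

```bash
ls; mkdir -p pics
python3 - <<'E'
from cell import env
import cv2
for n in("side","top"):
    p,d=env.snapshot(n); cv2.imwrite(f"pics/{n}0.png",p[:,:,::-1]); 
    import numpy as np; np.save(f"pics/{n}0.npy",d)
    print(n,env.camera_info(n))
print(env.read_state()); print(env.tcp_to_tips)
E
```

```text
pics
side {'K': array([[436.89525066,   0.        , 280.05861621],
       [  0.        , 436.89525066, 205.86956517],
       [  0.        ,   0.        ,   1.        ]]), 'rvec': array([ 2.15164722, -0.07545713,  0.05796705]), 'tvec': array([-545.20932848,  109.41227477, 1154.25184986])}
top {'K': array([[384.57913339,   0.        , 281.49703343],
       [  0.        , 384.57913339, 206.3756579 ],
       [  0.        ,   0.        ,   1.        ]]), 'rvec': array([ 2.13505272, -2.14235544,  0.17744566]), 'tvec': array([  42.06682675,  551.5638494 , 1181.6332229 ])}
{'clock': 0.1, 'joint_pos': array([-1.33913477e+00,  1.59007252e-01,  1.59812768e+00, -2.04999734e-05,
        1.38618520e+00, -2.10097041e-01]), 'joint_vel': array([ 0.00109406, -0.00140741, -0.00459477, -0.00089942,  0.00094123,
        0.00026574]), 'tau': array([ 3.39376193e-04, -3.96989822e+01, -3.32338786e+01, -2.11436263e-04,
        4.19916760e-03,  9.65454383e-07]), 'position': array([ 245.68500167, -519.2954651 ,  247.39269826]), 'eef_rot': array([-0.44390135,  1.97846852, -1.9749694 ]), 'contact_force': array([-1.17668825,  0.20368338,  0.53709466]), 'ft_torque': array([0.00174399, 0.0104093 , 0.02385458]), 'width': 85.56750278907528}
17.0
```

View pics/side0.png

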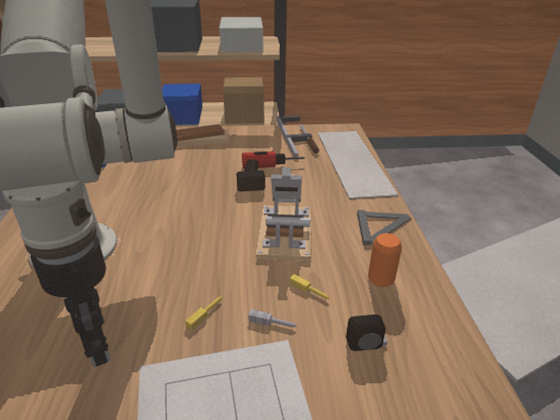

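View pics/top0.png

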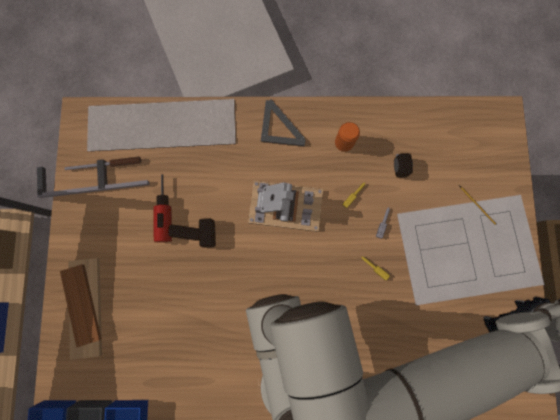

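The top view shows the jig at about (286,205) with its leaf up, clevis on the right. The steel pin is at (384,222), nose up, with yellow look-alikes at (356,195) and (376,268). In the side view the steel pin is at (272,320), nose right. Next I'll zoom in.

```bash
cat > h.py <<'E'
import numpy as np, cv2
from cell import env
def cam(n):
    c=env.camera_info(n); R=cv2.Rodrigues(c["rvec"])[0]; return c["K"],R,np.array(c["tvec"]).ravel()
def ray(n,u,v,z):
    K,R,t=cam(n); d=R.T@np.linalg.inv(K)@[u,v,1.]; c=-R.T@t; return c+d*(z-c[2])/d[2]
def proj(n,P):
    K,R,t=cam(n); q=(R@np.atleast_2d(P).T).T+t; q=q@K.T; return q[:,:2]/q[:,2:]
def cloud(n,d):
    K,R,t=cam(n); h,w=d.shape; u,v=np.meshgrid(np.arange(w),np.arange(h))
    p=np.stack([u,v,np.ones_like(u)],-1)@np.linalg.inv(K).T*d[...,None]
    return (p-t)@R
def tri(a,b):
    # a:(name,u,v)
    A=[];B=[]
    for n,u,v in(a,b):
        K,R,t=cam(n); d=R.T@np.linalg.inv(K)@[u,v,1.]; d/=np.linalg.norm(d); M=np.eye(3)-np.outer(d,d); A.append(M);B.append(M@(-R.T@t))
    return np.linalg.lstsq(np.vstack(A),np.hstack(B),rcond=None)[0]
E
python3 - <<'E'
import cv2,numpy as np
from h import *
t=cv2.imread("pics/top0.png");s=cv2.imread("pics/side0.png")
def crop(im,x,y,w,h,k): return cv2.resize(im[y:y+h,x:x+w],None,fx=k,fy=k,interpolation=cv2.INTER_NEAREST)
cv2.imwrite("pics/topz.png",crop(t,235,165,180,110,4)); cv2.imwrite("pics/sidez.png",crop(s,230,150,110,190,3))
d=np.load("pics/top0.npy"); P=cloud("top",d); ds=np.load("pics/side0.npy"); S=cloud("side",ds)
def st(m,P,nm):
    Q=P[m]; print(nm,m.sum(),Q.mean(0).round(1),Q.min(0).round(),Q.max(0).round())
for v,u in((225,330),(222,384),(250,350)): print("top",u,v,P[v,u].round(1))
for v,u in((320,272),(350,250),(250,264)): print("side",u,v,S[v,u].round(1))
E
```

```text
top 330 225 [ 496.8 -119.2   -2.1]
top 384 222 [ 504.  -292.5   15.7]
top 350 250 [ 414.8 -182.3   -2.1]
side 272 320 [ 506.6 -295.7   12.8]
side 250 350 [ 457.9 -361.     0.8]
side 264 250 [500.1 -65.   18.6]
```

View pics/topz.png

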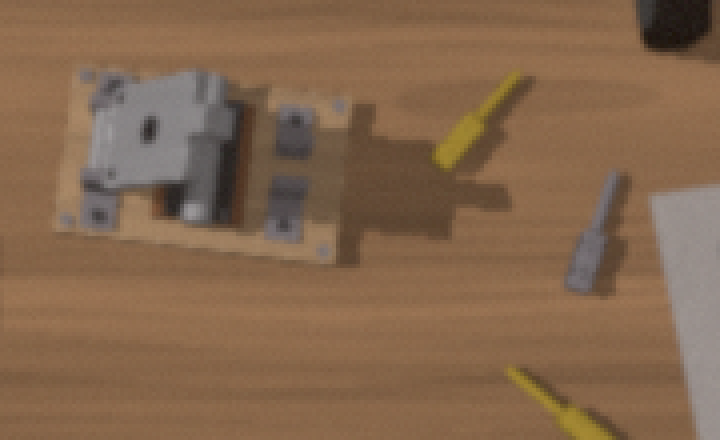

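View pics/sidez.png

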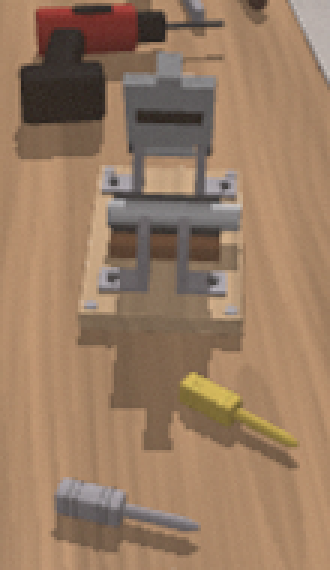

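Run:
```python
import cv2,numpy as np
from h import *
t=cv2.imread("pics/top0.png");s=cv2.imread("pics/side0.png")
P=cloud("top",np.load("pics/top0.npy"));S=cloud("side",np.load("pics/side0.npy"))
c=[ray("top",235+x/4-.5+.125,165+y/4-.375,18)[:2] for x,y in((78,67),(352,97),(335,262),(54,232))]
print(np.round(c,1),np.mean(c,0)); 
print([np.linalg.norm(c[i]-c[i-1]).round(1) for i in range(4)])
# base mask from depth by side plane heights
for n,Q in(("top",P),("side",S)):
    off=2.0 if n=="top" else -0.7
    z=Q[...,2]+off
    m=(z>12)&(z<24)&(Q[...,0]>380)&(Q[...,0]<680)&(Q[...,1]>-170)&(Q[...,1]<150)
    r=cv2.minAreaRect(Q[m][:,:2].astype(np.float32)); print(n,m.sum(),r)
    hi=(z>72)&(z<82)&(Q[...,0]>380)&(Q[...,0]<680)&(Q[...,1]>-170)&(Q[...,1]<150)
    print(" hi",hi.sum(), Q[hi].mean(0).round(1) if hi.any() else 0)
    # pin: gray on bench
    m=(z>3)&(z<24)&(Q[...,0]>430)&(Q[...,0]<620)&(Q[...,1]>-340)&(Q[...,1]<-170)
    im=t if n=="top" else s
    hsv=cv2.cvtColor(im,cv2.COLOR_BGR2HSV); m2=m&(hsv[...,1]<80)
    k,lab,stt,ce=cv2.connectedComponentsWithStats(m2.astype(np.uint8))
    for i in range(1,k):
        if stt[i,4]>15:
            q=Q[lab==i]; v=cv2.fitLine(q[:,:2].astype(np.float32),cv2.DIST_L2,0,.01,.01).ravel()
            print(" blob",stt[i],q.mean(0).round(1),"dir",v.round(3),np.degrees(np.arctan2(v[1],v[0])), cv2.minAreaRect(q[:,:2].astype(np.float32)),q[:,2].max())
# leaf: points z>85 around jig
for n,Q in(("top",P),("side",S)):
    m=(Q[...,2]>90)&(Q[...,2]<230)&(Q[...,0]>430)&(Q[...,0]<600)&(Q[...,1]>-60)&(Q[...,1]<160)
    q=Q[m]; 
    if len(q)>20:
        ctr=q.mean(0); print(n,"leaf",m.sum(),ctr.round(1),q.min(0).round(),q.max(0).round(),np.linalg.svd(q-ctr)[2].round(3) if len(q)<4000 else'')
```

```text
[[639.8 129.9]
 [613.9 -95.2]
 [478.  -78.7]
 [503.1 148.3]] [558.69777399  26.06900702]
[np.float64(137.9), np.float64(226.6), np.float64(136.9), np.float64(228.3)]
top 1462 ((554.9688110351562, -11.408798217773438), (308.1025085449219, 141.66781616210938), 82.77371215820312)
 hi 148 [562.   55.5  76.2]
 blob [376 207  14  32 150] [ 494.7 -287.6   15.5] dir [ 9.32000e-01 -3.62000e-01  4.94675e+02 -2.87584e+02] -21.25007 ((503.50286865234375, -294.6397399902344), (24.743879318237305, 105.75820922851562), 68.30921936035156) 21.825525268946585
side 1614 ((557.182861328125, -10.201095581054688), (312.9631042480469, 138.64524841308594), 82.30706787109375)
 hi 119 [561.9  10.1  78.1]
 blob [249 309  48  18 380] [ 496.3 -292.3   15.7] dir [ 9.47000e-01 -3.21000e-01  4.96344e+02 -2.92268e+02] -18.719057 ((507.16802978515625, -294.97271728515625), (21.990690231323242, 103.9580307006836), 67.18510437011719) 23.91141915465225
top leaf 637 [560.2  57.4 151. ] [521.   8.  90.] [600. 103. 209.] [[-0.043 -0.562  0.826]
 [ 0.995 -0.098 -0.015]
 [-0.09  -0.821 -0.564]]
side leaf 648 [562.8  46.  151.1] [524.   7.  90.] [600.  91. 210.] [[ 0.024  0.507 -0.862]
 [ 0.993 -0.114 -0.04 ]
 [-0.119 -0.854 -0.506]]
```

Run:
```python
import cv2,numpy as np
from h import *
P=cloud("top",np.load("pics/top0.npy"));S=cloud("side",np.load("pics/side0.npy"))
print("side corners z18")
c=np.array([ray("side",230+x/3-.33,150+y/3-.33,18)[:2] for x,y in((79,318),(243,320),(237,168),(103,165))]);print(c.round(1),c.mean(0).round(1))
for n,Q in(("top",P),("side",S)):
    z=Q[...,2]+(2 if n=="top" else -.7)
    m=(z>66)&(z<85)&(Q[...,0]>480)&(Q[...,0]<620)&(Q[...,1]>-80)&(Q[...,1]<-20)
    k,lab,stt,ce=cv2.connectedComponentsWithStats(m.astype(np.uint8))
    for i in range(1,k):
        q=Q[lab==i]; print(n,"clevis",stt[i],q.mean(0).round(1),q.min(0).round(1),q.max(0).round(1))
    m=(z>70)&(z<85)&(Q[...,0]>480)&(Q[...,0]<650)&(Q[...,1]>80)&(Q[...,1]<150)
    k,lab,stt,ce=cv2.connectedComponentsWithStats(m.astype(np.uint8))
    for i in range(1,k):
        q=Q[lab==i]; print(n,"hinge",stt[i],q.mean(0).round(1),q.min(0).round(1),q.max(0).round(1))
t=cv2.imread("pics/top0.png");s=cv2.imread("pics/side0.png")
f=lambda im,x,y,w,h,k:cv2.resize(im[y:y+h,x:x+w],None,fx=k,fy=k,interpolation=cv2.INTER_CUBIC)
cv2.imwrite("pics/j.png",np.hstack([f(t,243,175,90,62,8)[:496],np.zeros((496,0,3),np.uint8)])); cv2.imwrite("pics/js.png",f(s,250,160,70,75,8))
```

```text
side corners z18
[[478.9 -85.7]
 [617.  -96.9]
 [642.7 135.9]
 [510.  149. ]] [562.2  25.5]
top clevis [304 198  10   5  35] [566.4 -44.4  76.6] [561.2 -58.   67. ] [572.7 -30.2  82.5]
top clevis [303 209  10   4  35] [533.2 -39.1  77.4] [528.1 -53.9  68.2] [538.3 -26.3  82.2]
top hinge [255 187   9  26 114] [568.9 109.4  76.1] [528.8  97.7  68.8] [609.2 122.7  82.8]
top hinge [262 212   2   1   2] [528.4  99.   80.9] [528.2  97.4  79.4] [528.6 100.6  82.3]
top hinge [265 212   1   1   1] [528.3  91.3  81.2] [528.3  91.3  81.2] [528.3  91.3  81.2]
side clevis [276 222   5  11  44] [536.9 -44.9  76.5] [531.5 -56.8  66.8] [543.3 -26.1  81.7]
side clevis [290 222   4  11  39] [571.2 -48.2  77.8] [566.6 -60.6  66.9] [577.2 -29.1  82.2]
side hinge [273 196  28   4  71] [572.1  92.   78. ] [533.1  82.4  71. ] [609.8 104.8  85.5]
```

View pics/j.png

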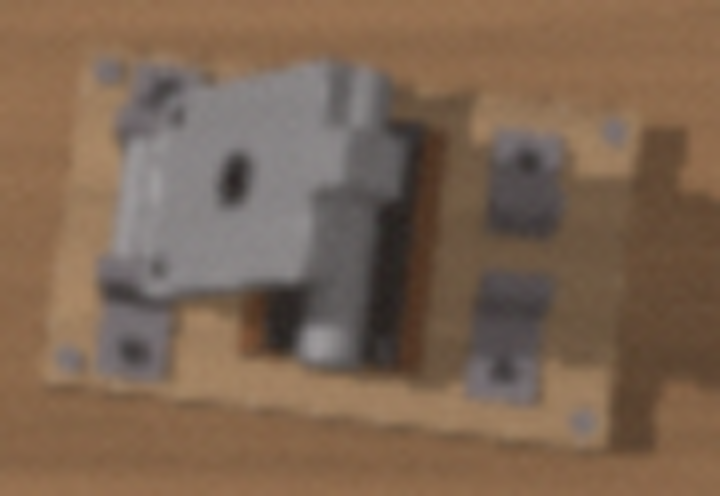

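Run:
```python
import cv2
s=cv2.imread("pics/side0.png")
cv2.imwrite("pics/js.png",cv2.resize(s[195:270,250:325],None,fx=8,fy=8,interpolation=cv2.INTER_CUBIC))
```

```text
(no output)
```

View pics/js.png

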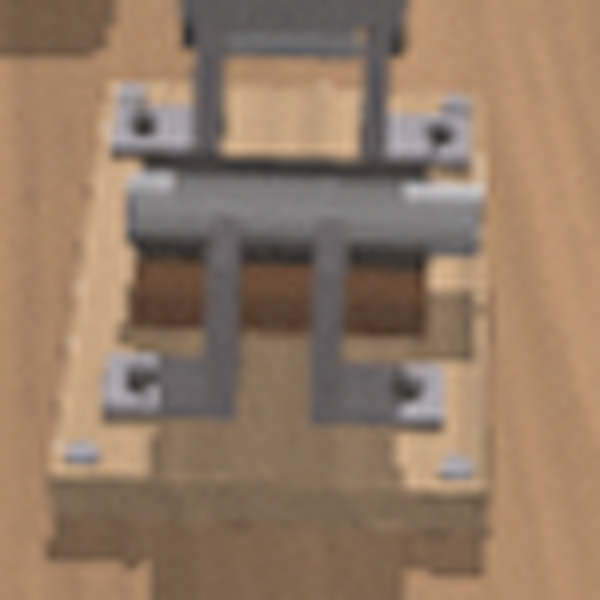

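```bash
cat >> h.py <<'E'
def st(q=True):
    s=env.read_state(); R=cv2.Rodrigues(np.array(s["eef_rot"],float))[0]; 
    if q: print("t",round(s["clock"],2),"pos",np.round(s["position"],1),"toolx yaw",round(np.arctan2(R[1,0],R[0,0]),4),"F",np.round(s["contact_force"],1),"w",round(s["width"],1),"j6",np.round(s["joint_pos"],2)[[0,4,5]],"ydown",R[:,1].round(3))
    return s,R
def to(target,yaw=None):
    "total increments in current tool axes, and spin for tool-x yaw"
    s,R=st(); d=R.T@(np.array(target,float)-s["position"]); 
    print("d tool",d.round(1), "spin" , None if yaw is None else [round((-(yaw+k*np.pi-np.arctan2(R[1,0],R[0,0]))+np.pi)%(2*np.pi)-np.pi,3) for k in(0,1)])
    return d
YAW=-0.115; C=np.array([560.5,25.8,0])
JR=np.array([[np.cos(YAW),-np.sin(YAW),0],[np.sin(YAW),np.cos(YAW),0],[0,0,1]])
def jig(x,y,z): return C+JR@np.array([x,y,z],float)
E
python3 - <<'E'
from h import *
s,R=st(); print(R.round(3))
import math
for th in(1.0,.75,.5,.25,0):
    r=119; y=80-r*math.cos(th)+6*math.sin(th); z=65+r*math.sin(th)+6*math.cos(th)
    print(th,"corner jig",round(y,1),round(z,1),"TCP world",jig(0,y+13,z+17).round(1))
E
```

```text
t 0.1 pos [ 245.7 -519.3  247.4] toolx yaw -2.6998 F [-1.2  0.2  0.5] w 85.6 j6 [-1.34  1.39 -0.21] ydown [-0.     0.002 -1.   ]
[[-0.904 -0.     0.428]
 [-0.428  0.002 -0.904]
 [-0.    -1.    -0.002]]
1.0 corner jig 20.8 168.4 TCP world [564.4  59.3 185.4]
0.75 corner jig -3.0 150.5 TCP world [561.6  35.8 167.5]
0.5 corner jig -21.6 127.3 TCP world [559.5  17.3 144.3]
0.25 corner jig -33.8 100.3 TCP world [558.1   5.1 117.3]
0 corner jig -39.0 71.0 TCP world [557.5  -0.   88. ]
```

Request:
{"method": "carry_out", "body": {"increments": [[0,0,0,0.14],[0,-5,0,0.14],[0,-5,0,0.14],[0,-5,0,0.135],[-10,0,-20,0],[-12,0,-35,0],[-15,0,-40,0],[-15,0,-40,0]], "gripper": 1}}

```text
clock: 0.9
position: [313.0, -390.0, 262.7]
eef_rot: [-0.123, -2.164, 2.161]
contact_force: [0.9, 0.1, 1.0]
width: 0.0
```

Request:
{"method": "carry_out", "body": {"increments": [[-15,0,-40,0],[-15,0,-40,0],[-15,0,-40,0],[-15,0,-40,0],[-15,0,-40,0],[-15,0,-40,0],[-15,0,-40,0],[-15,0,-40,0]]}}

```text
clock: 1.7
position: [468.4, -85.3, 263.0]
eef_rot: [-0.122, -2.163, 2.163]
contact_force: [0.8, -1.4, -0.0]
width: 0.0
```

Run:
```python
from h import *
to(jig(0,50,235),YAW)
```

```text
t 1.7 pos [468.4 -85.3 263. ] toolx yaw 3.0284 F [ 0.8 -1.4 -0. ] w 0.0 j6 [-0.43  1.41  1.25] ydown [-0.  0. -1.]
d tool [ -79.    28.  -170.8] spin [np.float64(-3.14), np.float64(0.002)]
```

Request:
{"method": "carry_out", "body": {"increments": [[-15,0,-35,0],[-15,0,-35,0],[-15,0,-30,0],[-14,0,-25,0],[-10,0,-15,0],[0,0,-5,0],[0,0,0,0],[0,0,0,0]]}}

```text
clock: 2.5
position: [552.5, 48.6, 263.1]
eef_rot: [-0.122, -2.162, 2.163]
contact_force: [0.1, -0.2, 0.6]
width: -0.1
```

Run:
```python
from h import *
to(jig(0,50,235),YAW)
for n in("side","top"):
    p,d=env.snapshot(n); cv2.imwrite(f"pics/{n}1.png",p[:,:,::-1]); np.save(f"pics/{n}1.npy",d)
a=cv2.imread("pics/side1.png")[70:270,200:400];b=cv2.imread("pics/top1.png")[120:320,190:390]
cv2.imwrite("pics/c1.png",cv2.resize(np.hstack([a,b]),None,fx=2,fy=2))
```

```text
t 2.5 pos [552.5  48.6 263.1] toolx yaw 3.0279 F [ 0.1 -0.2  0.6] w -0.1 j6 [-0.13  1.41  1.55] ydown [-0.001 -0.    -1.   ]
d tool [-10.6  28.1 -28.3] spin [np.float64(-3.14), np.float64(0.001)]
```

View pics/c1.png

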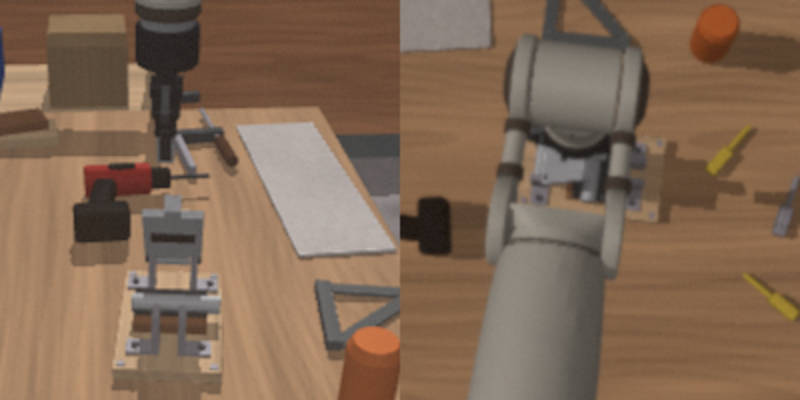

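The side view shows the fingertips at about (282,148), above and behind the leaf tip (286,170). The top view is blocked by the arm. I'll check the side calibration against the known tip pose.

Run:
```python
from h import *
s,R=st()
p=s["position"]
print("tip centre",proj("side",p+R[:,1]*17), "pix/mm", proj("side",p+R[:,1]*17+[10,0,0])-proj("side",p+R[:,1]*17))
c=[proj("side",p+R@np.array([a,17,b])).ravel().round(1) for a in(-11,11) for b in(-14,14)];print(c)
im=cv2.imread("pics/side1.png")[90:190,240:330]
cv2.imwrite("pics/c2.png",cv2.resize(im,None,fx=6,fy=6,interpolation=cv2.INTER_NEAREST))
```

```text
t 2.6 pos [552.7  48.4 263.3] toolx yaw 3.0273 F [-0.2  0.1 -0.2] w 0.3 j6 [-0.13  1.41  1.55] ydown [-0. -0. -1.]
tip centre [[282.09824764 149.9864208 ]] pix/mm [[ 3.96162021 -0.09033419]]
[array([286.6, 147.7]), array([286.3, 152.6]), array([278. , 147.4]), array([277.5, 152.3])]
```

View pics/c2.png

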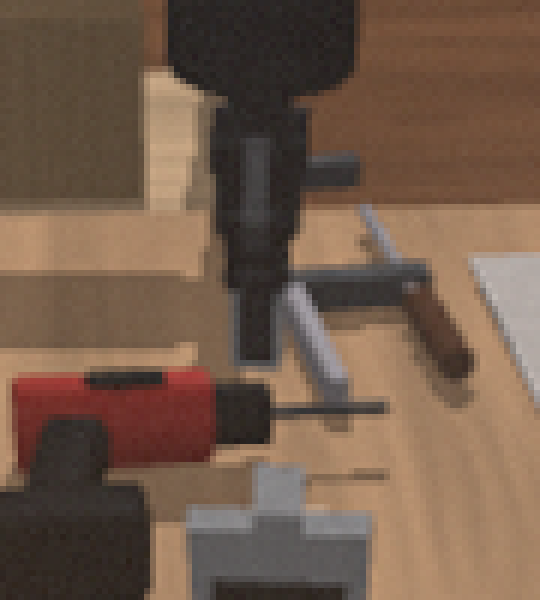

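```bash
sed -i 's/C=np.array(\[560.5/C=np.array([561.8/' h.py
python3 - <<'E'
from h import *
to(jig(0,50,187),YAW)
E
```

```text
t 2.6 pos [552.7  48.4 263.3] toolx yaw 3.0273 F [-0.2  0.1 -0.2] w 0.3 j6 [-0.13  1.41  1.55] ydown [-0. -0. -1.]
d tool [-11.7  76.3 -28.6] spin [np.float64(-3.141), np.float64(0.001)]
```

Request:
{"method": "carry_out", "body": {"increments": [[-4,0,-10,0],[-4,0,-10,0],[-4,5,-8,0],[0,20,0,0],[0,25,0,0],[0,20,0,0],[0,6,0,0],[0,0,0,0]]}}

```text
clock: 3.4
position: [567.6, 76.1, 186.1]
eef_rot: [-0.119, -2.162, 2.162]
contact_force: [-1.2, -0.1, 0.8]
width: -0.0
```

Run:
```python
from h import *
to(jig(0,50,187),YAW)
p,d=env.snapshot("side"); cv2.imwrite("pics/c3.png",cv2.resize(p[110:230,230:340,::-1],None,fx=5,fy=5))
```

```text
t 3.4 pos [567.6  76.1 186.1] toolx yaw 3.0288 F [-1.2 -0.1  0.8] w -0.0 j6 [-0.08  1.27  1.61] ydown [-0.002  0.    -1.   ]
d tool [ 0.  -0.9  0.6] spin [np.float64(-3.139), np.float64(0.002)]
```

View pics/c3.png

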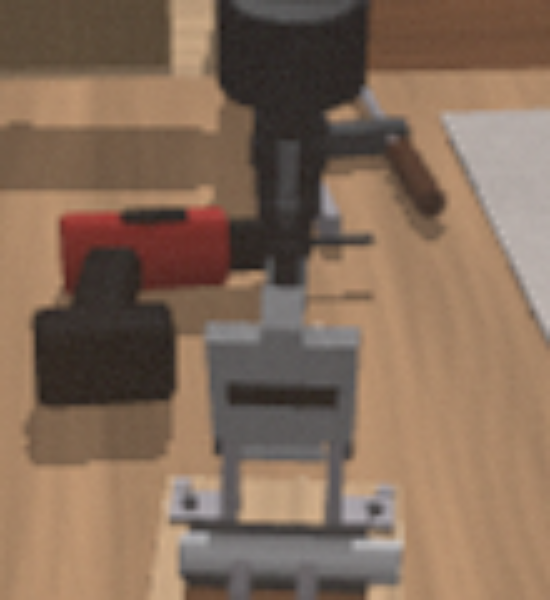

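Request:
{"method": "carry_out", "body": {"increments": [[0,0,5,0],[0,0,5,0],[0,0,5,0],[0,3,4,0],[0,3,4,0],[0,3,4,0],[0,3,4,0],[0,3,4,0]]}}

```text
clock: 4.25
position: [564.3, 40.5, 172.3]
eef_rot: [-0.123, -2.163, 2.163]
contact_force: [0.9, 1.1, 2.9]
width: 0.1
```

Request:
{"method": "carry_out", "body": {"increments": [[0,3,4,0],[0,4,4,0],[0,4,4,0],[0,4,3,0],[0,4,3,0],[0,4,3,0],[0,4,3,0],[0,3,1,0]]}}

```text
clock: 5.05
position: [561.2, 15.7, 141.7]
eef_rot: [-0.122, -2.163, 2.163]
contact_force: [0.1, -0.4, 3.1]
width: 0.2
```

Run:
```python
from h import *
s,R=st(); print("jig",(JR.T@(s["position"]-C)).round(1))
p,d=env.snapshot("side"); cv2.imwrite("pics/c4.png",cv2.resize(p[110:260,230:340,::-1],None,fx=4,fy=4))
```

```text
t 5.05 pos [561.2  15.7 141.7] toolx yaw 3.0282 F [ 0.1 -0.4  3.1] w 0.2 j6 [-0.19  1.18  1.5 ] ydown [-0.001 -0.    -1.   ]
jig [  0.5 -10.1 141.7]
```

View pics/c4.png

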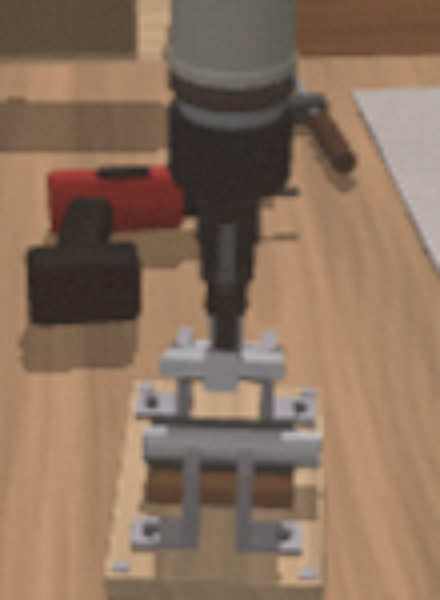

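Request:
{"method": "carry_out", "body": {"increments": [[0,4,2,0],[0,4,2,0],[0,4,2,0],[0,4,2,0],[0,4,1,0],[0,4,1,0],[0,4,1,0],[0,4,1,0]]}}

```text
clock: 5.9
position: [560.1, 3.9, 110.0]
eef_rot: [-0.123, -2.163, 2.163]
contact_force: [-0.3, -1.0, 2.7]
width: 0.1
```

Request:
{"method": "carry_out", "body": {"increments": [[0,3,1,0],[0,3,0,0],[0,2,1,0],[0,2,0,0],[0,2,0,0],[0,2,0,0],[0,1,0,0],[0,1,0,0]]}}

```text
clock: 6.7
position: [559.8, 2.0, 94.2]
eef_rot: [-0.122, -2.163, 2.163]
contact_force: [0.1, -0.6, 1.4]
width: 0.1
```

Run:
```python
from h import *
s,R=st(); print("jig",(JR.T@(s["position"]-C)).round(1))
```

```text
t 6.7 pos [559.8   2.   94.2] toolx yaw 3.0284 F [ 0.1 -0.6  1.4] w 0.1 j6 [-0.21  1.08  1.47] ydown [-0. -0. -1.]
jig [  0.7 -23.9  94.2]
```

Request:
{"method": "carry_out", "body": {"increments": [[0,1,1,0],[0,1,1,0],[0,1,1,0],[0,1,0,0],[0,1,0,0],[0,0.5,0,0],[0,0.5,0,0],[0,0,0,0]]}}

```text
clock: 7.5
position: [559.3, -1.0, 88.2]
eef_rot: [-0.122, -2.163, 2.163]
contact_force: [-0.4, 0.1, 0.9]
width: 0.3
```

Request:
{"method": "carry_out", "body": {"increments": [[0,0.3,0,0],[0,0.3,0,0],[0,0.3,0,0],[0,0,0,0],[0,0,0,0],[0,0,0,0],[0,0,0,0],[0,0,0,0]]}}

```text
clock: 8.3
position: [559.4, -1.0, 87.7]
eef_rot: [-0.122, -2.163, 2.163]
contact_force: [-3.0, 0.3, 4.9]
width: 0.2
```

Run:
```python
from h import *
s,R=st(); print("jig",(JR.T@(s["position"]-C)).round(1))
```

```text
t 8.3 pos [559.4  -1.   87.7] toolx yaw 3.0285 F [-3.   0.3  4.9] w 0.2 j6 [-0.22  1.07  1.47] ydown [-0. -0. -1.]
jig [  0.7 -26.9  87.7]
```

Request:
{"method": "carry_out", "body": {"increments": [[0,0.3,0,0],[0,0.3,0,0],[0,0,0,0],[0,0,0,0],[0,0,0,0],[0,0,0,0],[0,0,0,0],[0,0,0,0]]}}

```text
clock: 9.1
position: [559.4, -1.0, 87.4]
eef_rot: [-0.122, -2.163, 2.163]
contact_force: [-4.1, -1.0, 6.3]
width: 0.4
```

Run:
```python
from h import *
s,R=st(); print("jig",(JR.T@(s["position"]-C)).round(1))
p,d=env.snapshot("side"); cv2.imwrite("pics/c5.png",cv2.resize(p[140:270,230:340,::-1],None,fx=5,fy=5))
s,R=st()
```

```text
t 9.1 pos [559.4  -1.   87.4] toolx yaw 3.0286 F [-4.1 -1.   6.3] w 0.4 j6 [-0.22  1.07  1.47] ydown [-0. -0. -1.]
jig [  0.7 -26.9  87.4]
t 9.15 pos [559.4  -1.   87.4] toolx yaw 3.0286 F [-4.2 -0.9  7.6] w -0.1 j6 [-0.22  1.07  1.47] ydown [-0. -0. -1.]
```

View pics/c5.png

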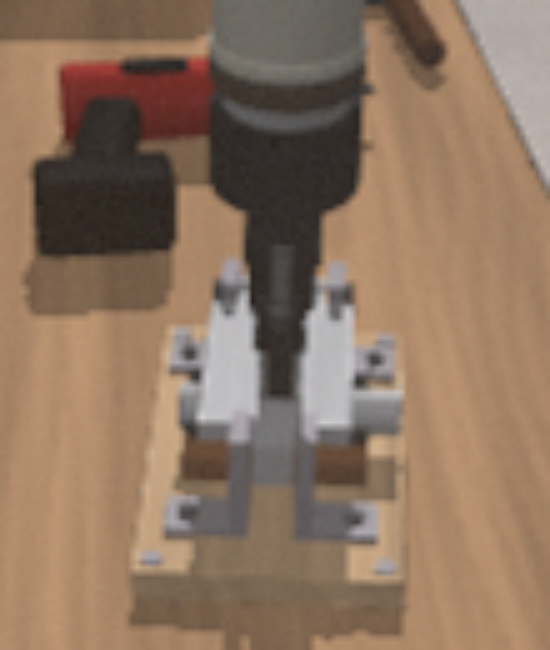

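Request:
{"method": "carry_out", "body": {"increments": [[0,-5,0,0],[0,-30,0,0],[0,-30,5,0.05],[5,-10,20,0.1],[9,0,40,0.11],[9,0,40,0],[8,0,30,0],[0,0,5,0]], "gripper": -1}}

```text
clock: 9.95
position: [487.0, -126.7, 161.6]
eef_rot: [-0.384, -2.015, 2.016]
contact_force: [0.7, -0.1, -0.1]
width: 85.8
```

Run:
```python
from h import *
st()
for n in("side","top"):
    p,d=env.snapshot(n); cv2.imwrite(f"pics/{n}2.png",p[:,:,::-1]); np.save(f"pics/{n}2.npy",d)
st()
f=lambda im,x,y,w,h,k:cv2.resize(im[y:y+h,x:x+w],None,fx=k,fy=k,interpolation=cv2.INTER_CUBIC)
s=cv2.imread("pics/side2.png");t=cv2.imread("pics/top2.png")
cv2.imwrite("pics/d1.png",np.hstack([f(s,240,290,80,60,5),f(t,350,195,60,60,5)]))
cv2.imwrite("pics/d2.png",np.hstack([f(s,250,190,70,70,5),f(t,245,170,90,70,5)]))
```

```text
t 9.95 pos [ 487.  -126.7  161.6] toolx yaw 2.765 F [ 0.7 -0.1 -0.1] w 85.8 j6 [-0.49  1.2   1.45] ydown [-0. -0. -1.]
t 10.05 pos [ 488.4 -125.2  161.8] toolx yaw 2.7665 F [-0.2  0.5 -0. ] w 85.2 j6 [-0.49  1.2   1.45] ydown [ 0.001  0.    -1.   ]
```

View pics/d1.png

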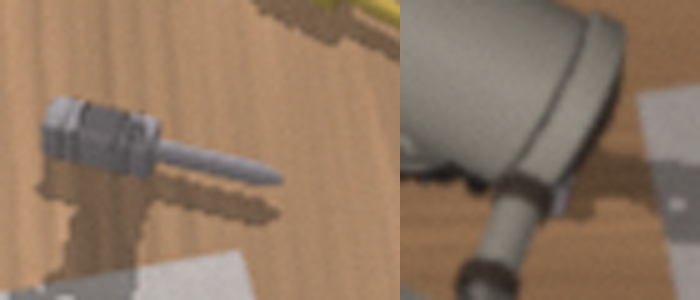

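View pics/d2.png

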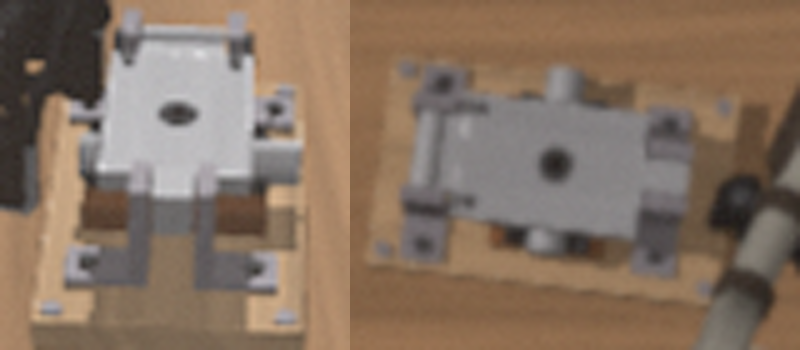

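The side crop shows the steel pin with its nose at about (296,325.5), shank root at about (271.5,320.5). The leaf is lying level between the cheeks.

Run:
```python
from h import *
g=lambda x,y,z:ray("side",240+x/5-.4,290+y/5-.4,z)
n=g(283,181,10);a=g(159,153,10);print("nose",n.round(1),"root",a.round(1),"len",np.linalg.norm(n-a).round(1),"yaw",np.arctan2(*(n-a)[[1,0]]).round(3))
c=[g(*q,20) for q in((62,97),(44,125),(152,147),(159,117))];print(np.round(c,1)[:,:2])
c=np.array(c);print("ctr",c.mean(0).round(1),"len",np.linalg.norm(c[2]-c[1]).round(1),np.linalg.norm(c[3]-c[0]).round(1),"w",np.linalg.norm(c[0]-c[1]).round(1),np.linalg.norm(c[2]-c[3]).round(1),"yaws",np.arctan2(*(c[2]-c[1])[[1,0]]),np.arctan2(*(c[3]-c[0])[[1,0]]))
# from original top
t=cv2.imread("pics/top0.png");s=cv2.imread("pics/side0.png")
f=lambda im,x,y,w,h,k:cv2.resize(im[y:y+h,x:x+w],None,fx=k,fy=k,interpolation=cv2.INTER_CUBIC)
cv2.imwrite("pics/d3.png",f(t,365,200,40,45,12))
```

```text
nose [ 557.1 -312.5   10. ] root [ 505.5 -293.6   10. ] len 55.0 yaw -0.351
[[ 464.6 -268. ]
 [ 456.5 -283.7]
 [ 502.1 -299.1]
 [ 506.1 -282.3]]
ctr [ 482.3 -283.3   20. ] len 48.1 43.9 w 17.6 17.2 yaws -0.3250633078410142 -0.3317731466353145
```

View pics/d3.png

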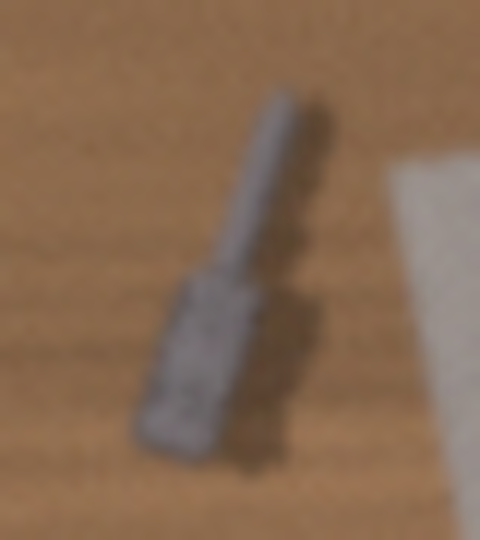

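Run:
```python
from h import *
g=lambda x,y,z:ray("top",365+x/12-.46,200+y/12-.46,z)
n=g(284,88,10);a=g(236,270,10);b=g(172,450,18)
print(n.round(1),a.round(1),b.round(1),np.linalg.norm(n-a),np.arctan2(*(n-a)[[1,0]]),np.linalg.norm((n-b)[:2]),np.arctan2(*(n-b)[[1,0]]))
yaw=-0.345; d=np.array([np.cos(yaw),np.sin(yaw),0])
root=np.array([506,-293.5,0]); o=root-25*d; print("origin",o, "grip",o-10*d)
to(np.r_[(o-10*d)[:2],110],yaw)
```

```text
[ 554.6 -310.2   10. ] [ 504.6 -294.7   10. ] [ 455.  -273.1   18. ] 52.40084758682028 -0.30001093878075685 106.27589967116175 -0.35691912994666697
origin [ 482.47311368 -285.04508307    0.        ] grip [ 473.06235916 -281.6631163     0.        ]
t 10.05 pos [ 488.4 -125.2  161.8] toolx yaw 2.7665 F [-0.2  0.5 -0. ] w 85.2 j6 [-0.49  1.2   1.45] ydown [ 0.001  0.    -1.   ]
d tool [-43.   51.8 151.3] spin [np.float64(3.111), np.float64(-0.03)]
```

Request:
{"method": "carry_out", "body": {"increments": [[-6,0,20,-0.03],[-10,0,35,0],[-10,0,40,0],[-10,10,35,0],[-7,20,21,0],[0,22,0,0],[0,0,0,0],[0,0,0,0]]}}

```text
clock: 10.85
position: [478.1, -280.2, 109.7]
eef_rot: [-0.351, -2.037, 2.035]
contact_force: [0.1, -0.3, 0.1]
width: 85.3
```

Run:
```python
from h import *
to([473,-281.6,20],-.345)
p,d=env.snapshot("side"); cv2.imwrite("pics/e1.png",cv2.resize(p[240:350,200:340,::-1],None,fx=5,fy=5))
```

```text
t 10.85 pos [ 478.1 -280.2  109.7] toolx yaw 2.7998 F [ 0.1 -0.3  0.1] w 85.3 j6 [-0.75  1.11  1.16] ydown [-0.     0.001 -1.   ]
d tool [ 4.2 89.7  3.1] spin [np.float64(-3.138), np.float64(0.003)]
```

View pics/e1.png

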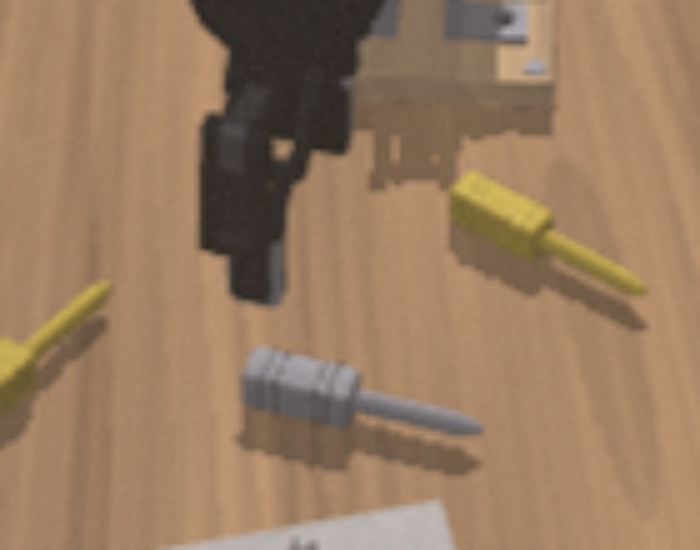

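Request:
{"method": "carry_out", "body": {"increments": [[2,15,1,0],[2,20,2,0],[0,20,0,0],[0,15,0,0],[0,10,0,0],[0,6,0,0],[0,3,0,0],[0,0,0,0]]}}

```text
clock: 11.7
position: [473.0, -282.9, 21.0]
eef_rot: [-0.353, -2.035, 2.035]
contact_force: [0.0, -0.7, -0.1]
width: 85.3
```

Run:
```python
from h import *
to([473,-281.6,20],-.345)
p,d=env.snapshot("side"); cv2.imwrite("pics/e2.png",cv2.resize(p[260:350,220:320,::-1],None,fx=6,fy=6))
```

```text
t 11.7 pos [ 473.  -282.9   21. ] toolx yaw 2.7985 F [ 0.  -0.7 -0.1] w 85.3 j6 [-0.76  0.94  1.16] ydown [ 0. -0. -1.]
d tool [ 0.4  1.  -1.3] spin [np.float64(-3.14), np.float64(0.002)]
```

View pics/e2.png

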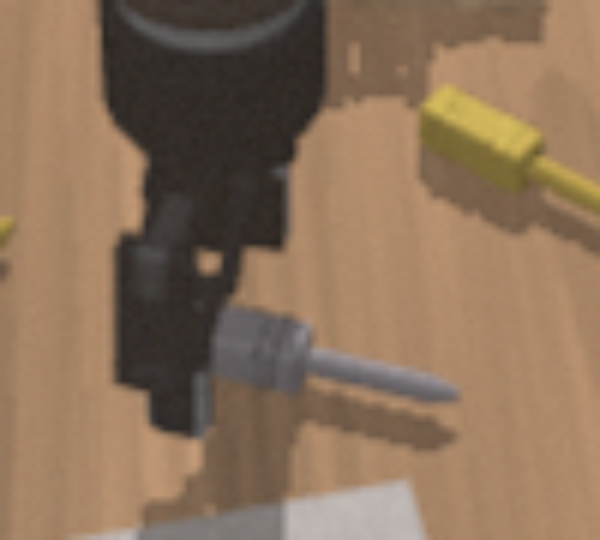

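Request:
{"method": "carry_out", "body": {"increments": [[0,0,0,0],[0,0,0,0],[0,0,0,0],[0,0,0,0],[0,0,0,0],[0,0,0,0],[0,0,0,0],[0,0,0,0]], "gripper": 1}}

```text
clock: 12.55
position: [473.0, -283.0, 21.2]
eef_rot: [-0.353, -2.035, 2.036]
contact_force: [-0.7, 0.8, 4.1]
width: 18.6
```

Request:
{"method": "carry_out", "body": {"increments": [[0,-5,0,0],[0,-15,0,0],[0,-20,0,0],[0,-20,0,0],[0,-20,0,0],[0,-20,0,0],[0,0,0,0],[0,0,0,0]]}}

```text
clock: 13.35
position: [472.7, -282.8, 121.0]
eef_rot: [-0.353, -2.035, 2.036]
contact_force: [0.1, -0.5, -1.9]
width: 18.6
```

Run:
```python
from h import *
st()
p,d=env.snapshot("side"); cv2.imwrite("pics/e3.png",cv2.resize(p[200:320,220:320,::-1],None,fx=5,fy=5))
```

```text
t 13.35 pos [ 472.7 -282.8  121. ] toolx yaw 2.7984 F [ 0.1 -0.5 -1.9] w 18.6 j6 [-0.76  1.13  1.16] ydown [ 0. -0. -1.]
```

View pics/e3.png

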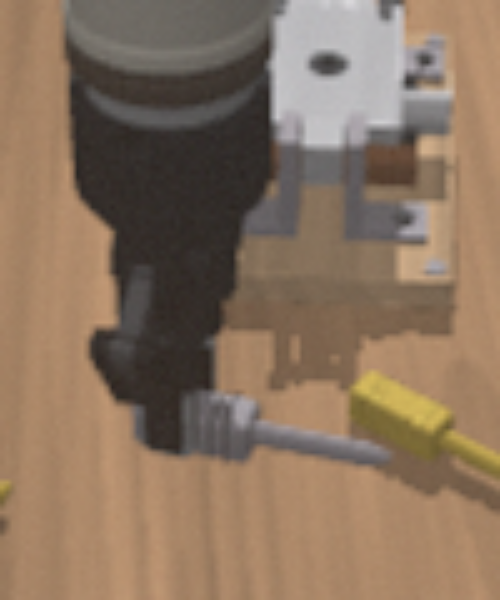

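Run:
```python
from h import *
s,R=st(); p=s["position"]; ax=-R[:,0]
base=p+R[:,1]*11.2
for e in(8,10,12):
  o=base+ax*e
  print(e,"root",proj("side",o+25*ax).round(1),"nose",proj("side",o+81*ax).round(1), "nose 3 lower",proj("side",o+81*ax-[0,0,3]).round(1))
im,d=env.snapshot("side"); cv2.imwrite("pics/e4.png",cv2.resize(im[265:305,240:305,::-1],None,fx=10,fy=10,interpolation=cv2.INTER_CUBIC))
```

```text
t 13.4 pos [ 472.2 -282.3  120. ] toolx yaw 2.7984 F [ 0.7 -0.7 -2.3] w 18.5 j6 [-0.76  1.13  1.16] ydown [-0.001  0.001 -1.   ]
8 root [[270.4 286.5]] nose [[297.2 292. ]] nose 3 lower [[297.2 293. ]]
10 root [[271.3 286.7]] nose [[298.2 292.2]] nose 3 lower [[298.2 293.2]]
12 root [[272.3 286.9]] nose [[299.2 292.4]] nose 3 lower [[299.1 293.4]]
```

View pics/e4.png

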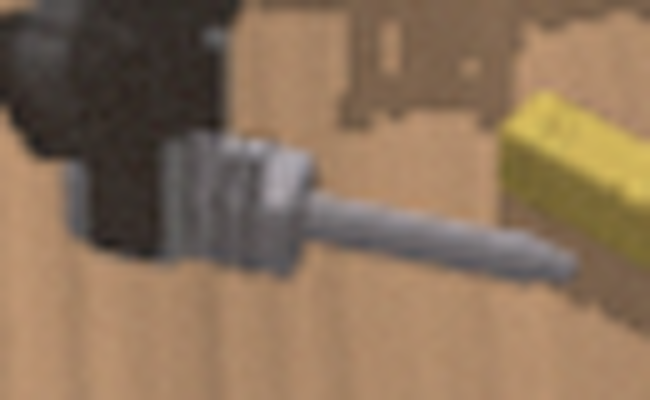

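Run:
```python
from h import *
for n in("side","top"):
    K,R,t=cam(n); print(n,"pos",(-R.T@t).round(0))
    q=jig(0,-70,65); print([(proj(n,q+v)-proj(n,q)).round(2).tolist() for v in np.eye(3)])
to(jig(-136,-70,90),YAW)
s,R=st(0); a=YAW+np.pi; X=np.array([np.cos(a),np.sin(a),0]);Z=np.array([-X[1]*-1*-1,0,0]); 
Rn=np.stack([X,[0,0,-1],np.cross(X,[0,0,-1])],1); print("after spin:",(Rn.T@(jig(-136,-70,90)-s["position"])).round(1))
```

```text
side pos [ 465. -943.  732.]
[[[0.39, -0.01]], [[-0.03, -0.23]], [[0.01, -0.31]]]
top pos [ 354.   45. 1255.]
[[[-0.0, -0.31]], [[-0.32, 0.0]], [[0.02, -0.05]]]
t 13.45 pos [ 471.9 -282.1  119.5] toolx yaw 2.7984 F [ 0.4  0.1 -1.2] w 18.2 j6 [-0.76  1.13  1.16] ydown [-0.002  0.002 -1.   ]
d tool [ 135.5   30.  -221.2] spin [np.float64(2.913), np.float64(-0.228)]
after spin: [  82.    29.5 -246.2]
```

Request:
{"method": "carry_out", "body": {"increments": [[0,0,0,-0.114],[0,0,0,-0.114],[14,0,-40,0],[14,0,-42,0],[14,0,-42,0],[14,0,-42,0],[14,0,-42,0],[12,0,-38,0]]}}

```text
clock: 14.25
position: [417.7, -26.9, 119.5]
eef_rot: [-0.122, -2.162, 2.16]
contact_force: [1.5, 0.3, -2.0]
width: 18.7
```

Request:
{"method": "carry_out", "body": {"increments": [[0,10,0,0],[0,10,0,0],[0,8,0,0],[0,0,0,0],[0,0,0,0],[0,0,0,0],[0,0,0,0],[0,0,0,0]]}}

```text
clock: 15.05
position: [419.8, -29.3, 93.1]
eef_rot: [-0.126, -2.162, 2.162]
contact_force: [-0.5, -0.0, -2.1]
width: 18.4
```

Run:
```python
from h import *
for n in("side","top"):
    p,d=env.snapshot(n); cv2.imwrite(f"pics/{n}3.png",p[:,:,::-1]); np.save(f"pics/{n}3.npy",d)
to(jig(-136,-70,76.2),YAW)
f=lambda im,x,y,w,h,k:cv2.resize(im[y:y+h,x:x+w],None,fx=k,fy=k,interpolation=cv2.INTER_CUBIC)
s=cv2.imread("pics/side3.png");t=cv2.imread("pics/top3.png")
cv2.imwrite("pics/f1.png",np.hstack([f(s,220,195,100,75,4),f(t,260,180,90,75,4)]))
```

```text
t 15.15 pos [419.7 -29.1  93. ] toolx yaw 3.0263 F [-0.2  0.6 -2.1] w 18.6 j6 [-0.36  1.04  1.33] ydown [ 0. -0. -1.]
d tool [ 1.1 16.8 -0.9] spin [np.float64(3.141), np.float64(-0.0)]
```

View pics/f1.png

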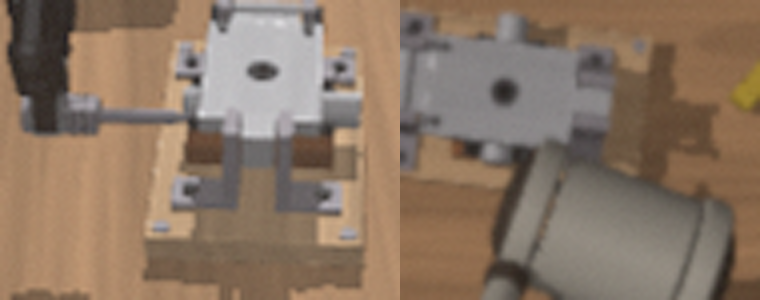

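Request:
{"method": "carry_out", "body": {"increments": [[0,8,0,0],[0,6,-0.5,0],[0,3,-0.5,0],[0,0,0,0],[0,0,0,0],[0,0,0,0],[0,0,0,0],[0,0,0,0]]}}

```text
clock: 15.95
position: [419.8, -28.1, 76.0]
eef_rot: [-0.125, -2.162, 2.162]
contact_force: [-0.7, 0.2, -2.0]
width: 18.6
```

Run:
```python
from h import *
ims=[]
for i in range(3):
    p,d=env.snapshot("side"); ims.append(p.astype(float))
m=np.mean(ims,0).astype(np.uint8); cv2.imwrite("pics/side4.png",m[:,:,::-1])
tp,_=env.snapshot("top");cv2.imwrite("pics/top4.png",tp[:,:,::-1])
to(jig(-136,-70,76.2),YAW)
f=lambda im,x,y,w,h,k:cv2.resize(im[y:y+h,x:x+w],None,fx=k,fy=k,interpolation=cv2.INTER_CUBIC)
cv2.imwrite("pics/f2.png",f(m[:,:,::-1],220,205,90,65,8))
for nm,q in(("cheekL front top",jig(-17,-84,79)),("cheekL back top",jig(-17,-56,79)),("cheekR front top",jig(17,-84,79)),("R back",jig(17,-56,79)),("foot front -17",jig(-17,-84,18))): print(nm,((proj("side",q).ravel()-[220,205]+.44)*8).round(0))
s,R=st(0);b=s["position"]+R[:,1]*11.2;ax=-R[:,0]
for e in(33,60,89): print(e,((proj("side",b+ax*e).ravel()-[220,205]+.44)*8).round(0))
```

```text
t 16.15 pos [419.7 -28.   75.9] toolx yaw 3.0264 F [-0.1  0.4 -2. ] w 18.7 j6 [-0.36  1.    1.33] ydown [ 0. -0. -1.]
d tool [ 1.  -0.3  0.2] spin [np.float64(3.141), np.float64(-0.0)]
cheekL front top [464. 191.]
cheekL back top [468. 140.]
cheekR front top [572. 195.]
R back [573. 143.]
foot front -17 [462. 342.]
33 [202. 192.]
60 [285. 195.]
89 [375. 198.]
```

View pics/f2.png

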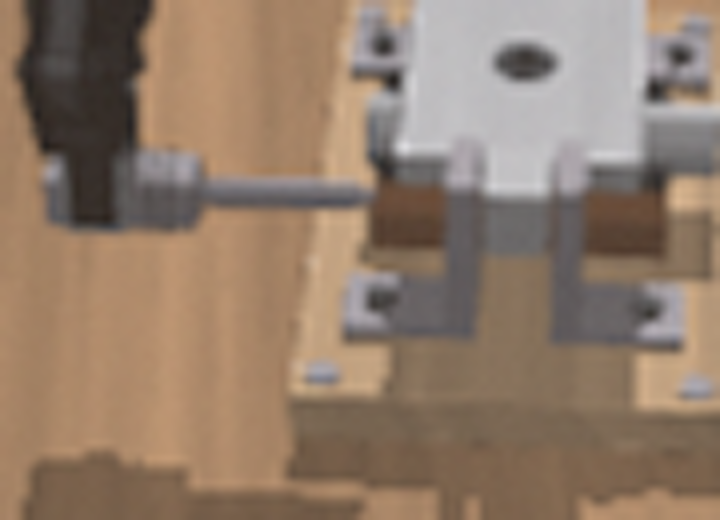

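Request:
{"method": "carry_out", "body": {"increments": [[-4,0,0.9,0],[-6,0,0,0],[-6,0,0,0],[-4,0,0,0],[-3,0,0,0],[-3,0,0,0],[-3,0,0,0],[0,0,0,0]]}}

```text
clock: 16.95
position: [448.7, -32.3, 75.9]
eef_rot: [-0.125, -2.162, 2.162]
contact_force: [-0.2, 0.0, -1.8]
width: 18.4
```

Run:
```python
from h import *
s,R=st(); print("jig",(JR.T@(s["position"]-C)).round(1),"F tool",(R.T@s["contact_force"]).round(1))
```

```text
t 16.95 pos [448.7 -32.3  75.9] toolx yaw 3.0264 F [-0.2  0.  -1.8] w 18.4 j6 [-0.34  1.    1.34] ydown [ 0. -0. -1.]
jig [-105.7  -70.7   75.9] F tool [ 0.2  1.8 -0. ]
```

Request:
{"method": "carry_out", "body": {"increments": [[-2,0,0,0],[-2,0,0,0],[-2,0,0,0],[-2,0,0,0],[0,0,0,0],[0,0,0,0],[0,0,0,0],[0,0,0,0]]}}

```text
clock: 17.75
position: [456.5, -33.1, 75.9]
eef_rot: [-0.125, -2.162, 2.162]
contact_force: [0.6, 2.2, -2.2]
width: 18.6
```

Run:
```python
from h import *
s,R=st(); print("jig",(JR.T@(s["position"]-C)).round(1),"F tool",(R.T@s["contact_force"]).round(1))
p,_=env.snapshot("side"); cv2.imwrite("pics/f3.png",cv2.resize(p[205:260,230:320,::-1],None,fx=8,fy=8,interpolation=cv2.INTER_CUBIC))
```

```text
t 17.75 pos [456.5 -33.1  75.9] toolx yaw 3.0264 F [ 0.6  2.2 -2.2] w 18.6 j6 [-0.34  1.01  1.35] ydown [ 0.001  0.    -1.   ]
jig [-97.9 -70.6  75.9] F tool [-0.3  2.2 -2.3]
```

View pics/f3.png

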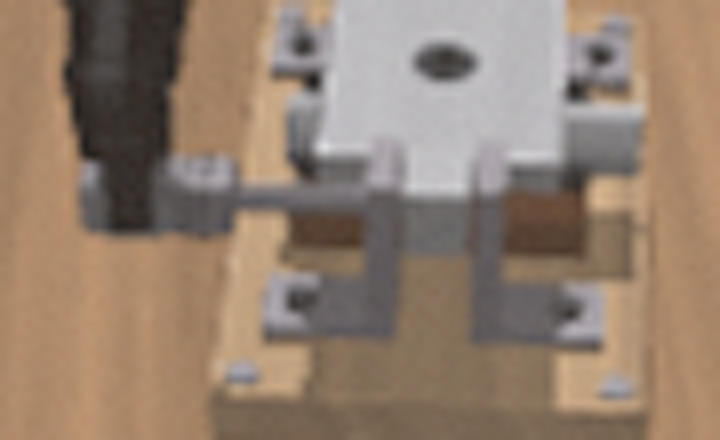

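Request:
{"method": "carry_out", "body": {"increments": [[0,0,-0.4,0],[-2,0,0,0],[-2,0,0,0],[-2,0,0,0],[-2,0,0,0],[-2,0,0,0],[0,0,0,0],[0,0,0,0]]}}

```text
clock: 18.6
position: [466.6, -34.0, 75.9]
eef_rot: [-0.125, -2.162, 2.163]
contact_force: [0.9, 1.3, -1.0]
width: 18.3
```

Run:
```python
from h import *
s,R=st(); print("jig",(JR.T@(s["position"]-C)).round(1),"F tool",(R.T@s["contact_force"]).round(1),np.round(s["ft_torque"],2))
```

```text
t 18.6 pos [466.6 -34.   75.9] toolx yaw 3.0264 F [ 0.9  1.3 -1. ] w 18.3 j6 [-0.33  1.01  1.35] ydown [ 0.001 -0.    -1.   ]
jig [-87.7 -70.3  75.9] F tool [-0.7  1.  -1.4] [ 0.16 -0.11  0.05]
```

Request:
{"method": "carry_out", "body": {"increments": [[-1,0,-0.3,0],[-2,0,0,0],[-2,0,0,0],[-2,0,0,0],[-2,0,0,0],[-2,0,0,0],[-2,0,0,0],[0,0,0,0]]}}

```text
clock: 19.4
position: [479.6, -35.2, 75.9]
eef_rot: [-0.125, -2.162, 2.162]
contact_force: [0.2, 0.9, -1.0]
width: 18.1
```

Request:
{"method": "carry_out", "body": {"increments": [[-2,0,0,0],[-2,0,0,0],[-2,0,0,0],[-2,0,0,0],[-2,0,0,0],[0,0,0,0],[0,0,0,0],[0,0,0,0]]}}

```text
clock: 20.2
position: [489.2, -36.3, 75.8]
eef_rot: [-0.125, -2.162, 2.162]
contact_force: [-0.0, 0.9, -1.4]
width: 18.5
```

Run:
```python
from h import *
s,R=st(); print("jig",(JR.T@(s["position"]-C)).round(1),"F tool",(R.T@s["contact_force"]).round(1),np.round(s["ft_torque"],2))
```

```text
t 20.2 pos [489.2 -36.3  75.8] toolx yaw 3.0264 F [-0.   0.9 -1.4] w 18.5 j6 [-0.32  1.01  1.37] ydown [ 0. -0. -1.]
jig [-65.  -70.   75.8] F tool [ 0.1  1.4 -0.9] [ 0.05 -0.01 -0.03]
```

Request:
{"method": "carry_out", "body": {"increments": [[-2,0,0,0],[-2,0,0,0],[-2,0,0,0],[-1,0,0,0],[-1,0,0,0],[0,0,0,0],[0,0,0,0],[0,0,0,0]]}}

```text
clock: 21.0
position: [497.2, -37.1, 75.8]
eef_rot: [-0.125, -2.162, 2.162]
contact_force: [0.3, 1.1, -1.7]
width: 18.7
```

Request:
{"method": "carry_out", "body": {"increments": [[-1,0,0,0],[-0.5,0,0,0],[-0.5,0,0,0],[0,0,0,0],[0,0,0,0],[0,0,0,0],[0,0,0,0],[0,0,0,0]]}}

```text
clock: 21.8
position: [498.5, -37.3, 75.6]
eef_rot: [-0.123, -2.162, 2.161]
contact_force: [-5.2, 1.3, 2.6]
width: 18.1
```

Run:
```python
from h import *
s,R=st(); print("jig",(JR.T@(s["position"]-C)).round(1),"F tool",(R.T@s["contact_force"]).round(1),np.round(s["ft_torque"],2))
p,_=env.snapshot("side"); cv2.imwrite("pics/f4.png",cv2.resize(p[205:260,230:320,::-1],None,fx=8,fy=8,interpolation=cv2.INTER_CUBIC))
```

```text
t 21.8 pos [498.5 -37.3  75.6] toolx yaw 3.0264 F [-5.2  1.3  2.6] w 18.1 j6 [-0.32  1.02  1.37] ydown [-0.002  0.    -1.   ]
jig [-55.7 -69.9  75.6] F tool [ 5.4 -2.6 -0.7] [ 0.24  0.75 -0.02]
```

View pics/f4.png

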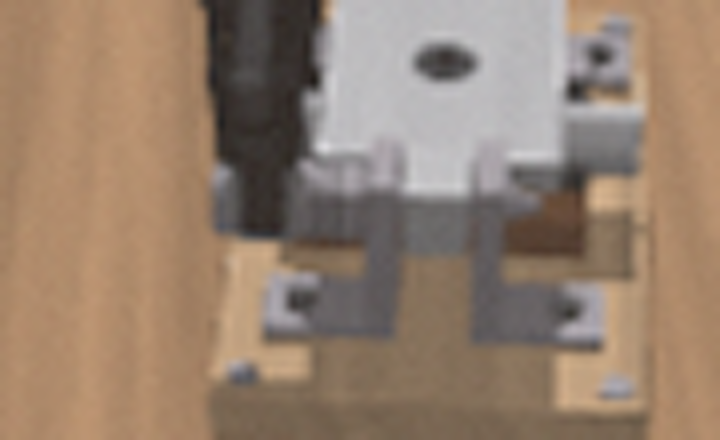

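Request:
{"method": "carry_out", "body": {"increments": [[-0.5,0,0,0],[-0.5,0,0,0],[0,0,0,0],[0,0,0,0],[0,0,0,0],[0,0,0,0],[0,0,0,0],[0,0,0,0]]}}

```text
clock: 22.65
position: [498.5, -37.2, 75.5]
eef_rot: [-0.12, -2.161, 2.16]
contact_force: [-9.5, 2.9, 5.1]
width: 18.4
```

Run:
```python
from h import *
s,R=st(); print("jig",(JR.T@(s["position"]-C)).round(1),"F tool",(R.T@s["contact_force"]).round(1),np.round(s["ft_torque"],2))
```

```text
t 22.65 pos [498.5 -37.2  75.5] toolx yaw 3.0266 F [-9.5  2.9  5.1] w 18.4 j6 [-0.32  1.02  1.37] ydown [-0.004  0.001 -1.   ]
jig [-55.6 -69.9  75.5] F tool [ 9.8 -5.  -1.8] [ 0.17  1.34 -0.08]
```

Request:
{"method": "carry_out", "body": {"increments": [[0,0,0,0],[0,0,0,0],[0,0,0,0],[0,0,0,0],[0,0,0,0],[0,0,0,0],[0,0,0,0],[0,0,0,0]], "gripper": 0}}

```text
clock: 23.45
position: [500.1, -37.5, 75.8]
eef_rot: [-0.125, -2.162, 2.162]
contact_force: [0.1, 1.0, 0.1]
width: 42.7
```

Run:
```python
from h import *
s,R=st(); print("jig",(JR.T@(s["position"]-C)).round(1),"F tool",(R.T@s["contact_force"]).round(1),np.round(s["ft_torque"],2))
p,_=env.snapshot("side"); cv2.imwrite("pics/f5.png",cv2.resize(p[205:260,230:320,::-1],None,fx=8,fy=8,interpolation=cv2.INTER_CUBIC))
```

```text
t 23.45 pos [500.1 -37.5  75.8] toolx yaw 3.0264 F [0.1 1.  0.1] w 42.7 j6 [-0.32  1.02  1.37] ydown [ 0. -0. -1.]
jig [-54.  -70.   75.8] F tool [ 0.  -0.1 -1. ] [ 0.04 -0.02 -0.03]
```

View pics/f5.png

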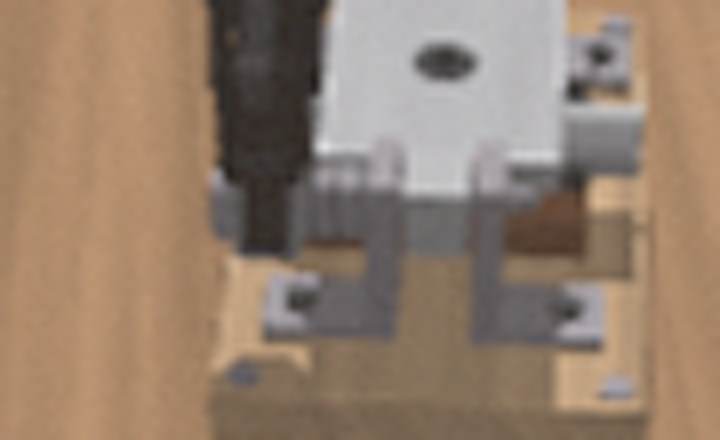

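Request:
{"method": "carry_out", "body": {"increments": [[1,-3,0,0],[1,-6,0,0],[0,-10,0,0],[0,-15,0,0],[0,-20,0,0],[0,-15,0,0],[0,0,0,0],[0,0,0,0]]}}

```text
clock: 24.3
position: [498.3, -37.4, 145.2]
eef_rot: [-0.126, -2.162, 2.163]
contact_force: [-0.1, -0.2, 0.4]
width: 43.0
```

Run:
```python
from h import *
p,_=env.snapshot("side"); cv2.imwrite("pics/f6.png",cv2.resize(p[195:260,230:320,::-1],None,fx=8,fy=8,interpolation=cv2.INTER_CUBIC))
to(jig(0,-28,130),YAW)
```

```text
t 24.35 pos [497.7 -37.2 144.4] toolx yaw 3.0264 F [ 0.6 -0.7  0.6] w 42.7 j6 [-0.32  1.16  1.37] ydown [-0.001  0.    -1.   ]
d tool [-56.4  14.4 -41.9] spin [np.float64(3.141), np.float64(-0.0)]
```

View pics/f6.png

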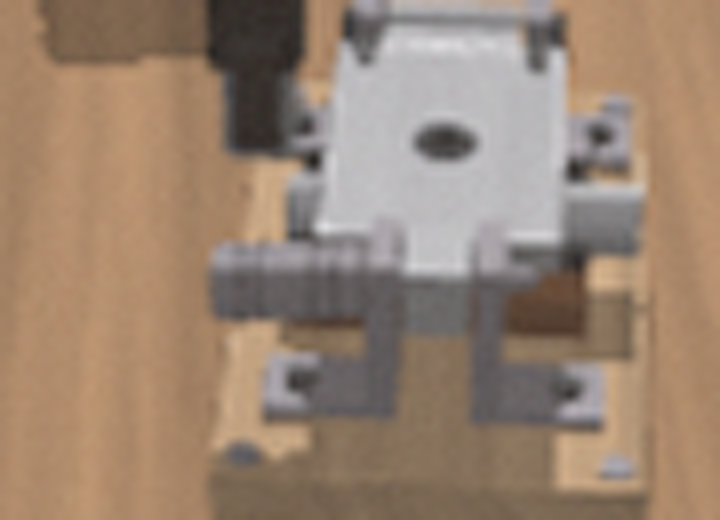

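The handle sits at the left cheek (crop x≈370) and the nose stands out past the right cheek (x≈540), so the pin is home. Now the press on the leaf.

Request:
{"method": "carry_out", "body": {"increments": [[0,0,0,0],[-10,0,-8,0],[-15,0,-11,0],[-15,0,-11,0],[-12,0,-9,0],[-4,0,-3,0],[0,0,0,0],[0,0,0,0]], "gripper": 1}}

```text
clock: 25.15
position: [558.1, -2.0, 144.4]
eef_rot: [-0.123, -2.162, 2.162]
contact_force: [0.1, 0.3, -0.6]
width: -0.2
```

Run:
```python
from h import *
to(jig(0,-28,88),YAW)
```

```text
t 25.15 pos [558.1  -2.  144.4] toolx yaw 3.0265 F [ 0.1  0.3 -0.6] w -0.2 j6 [-0.22  1.18  1.47] ydown [-0.001  0.    -1.   ]
d tool [-0.5 56.4 -0. ] spin [np.float64(3.141), np.float64(-0.0)]
```

Request:
{"method": "carry_out", "body": {"increments": [[0,15,0,0],[0,15,0,0],[0,10,0,0],[0,6,0,0],[0,4,0,0],[0,2,0,0],[0,1,0,0],[0,1,0,0]]}}

```text
clock: 25.95
position: [559.0, -2.1, 91.2]
eef_rot: [-0.126, -2.162, 2.163]
contact_force: [0.8, -0.2, -0.6]
width: 0.1
```

Request:
{"method": "carry_out", "body": {"increments": [[0,0.5,0,0],[0,0.5,0,0],[0,0.5,0,0],[0,0.5,0,0],[0,0.5,0,0],[0,0.3,0,0],[0,0,0,0],[0,0,0,0]]}}

```text
clock: 26.75
position: [558.6, -2.0, 88.0]
eef_rot: [-0.125, -2.162, 2.162]
contact_force: [0.6, 0.4, 0.2]
width: -0.1
```

Request:
{"method": "carry_out", "body": {"increments": [[0,0.3,0,0],[0,0.3,0,0],[0,0.3,0,0],[0,0.3,0,0],[0,0,0,0],[0,0,0,0],[0,0,0,0],[0,0,0,0]]}}

```text
clock: 27.55
position: [558.7, -2.0, 87.6]
eef_rot: [-0.125, -2.162, 2.162]
contact_force: [-3.0, 0.5, 5.4]
width: 0.2
```

Request:
{"method": "carry_out", "body": {"increments": [[0,0.3,0,0],[0,0.3,0,0],[0,0.3,0,0],[0,0,0,0],[0,0,0,0],[0,0,0,0],[0,0,0,0],[0,0,0,0]]}}

```text
clock: 28.35
position: [558.7, -2.0, 87.3]
eef_rot: [-0.124, -2.162, 2.162]
contact_force: [-4.3, 1.6, 9.2]
width: -0.1
```

Request:
{"method": "carry_out", "body": {"increments": [[0,0,0,0],[0,0,0,0],[0,0,0,0],[0,0,0,0],[0,0,0,0],[0,0,0,0],[0,0,0,0],[0,0,0,0]]}}

```text
clock: 29.15
position: [558.7, -2.0, 87.2]
eef_rot: [-0.124, -2.162, 2.162]
contact_force: [-4.6, 1.8, 11.0]
width: -0.3
```

Run:
```python
from h import *
p,_=env.snapshot("side"); cv2.imwrite("pics/g1.png",p[:,:,::-1]); cv2.imwrite("pics/g2.png",cv2.resize(p[165:260,230:320,::-1],None,fx=6,fy=6,interpolation=cv2.INTER_CUBIC))
t,_=env.snapshot("top"); cv2.imwrite("pics/g3.png",t[:,:,::-1])
s,R=st(); print("jig",(JR.T@(s["position"]-C)).round(1))
```

```text
t 29.25 pos [558.6  -2.   87.2] toolx yaw 3.0266 F [-4.8 -0.2 11.3] w 0.3 j6 [-0.22  1.07  1.47] ydown [-0. -0. -1.]
jig [  0.1 -28.   87.2]
```

View pics/g2.png

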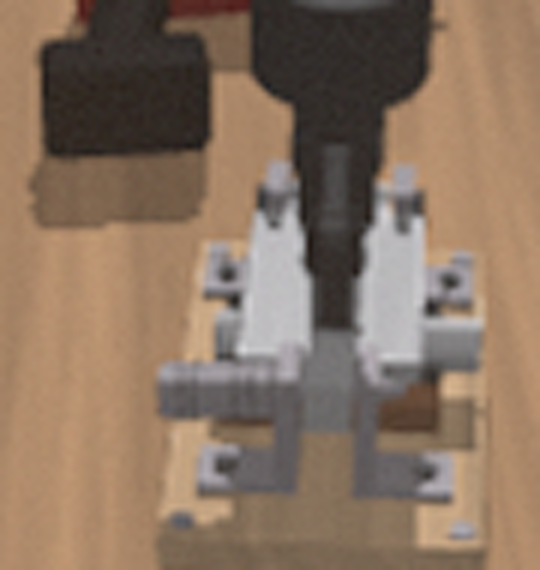

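View pics/g3.png

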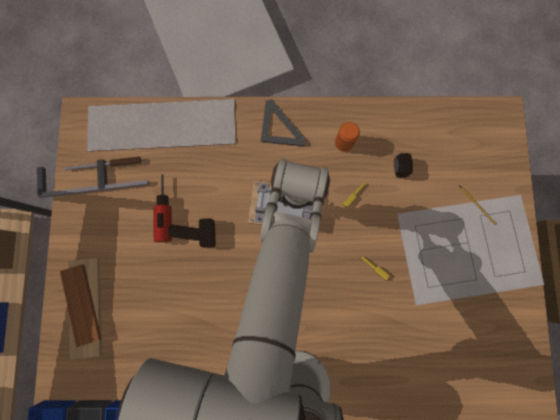

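Run:
```python
from h import *
env.job_done(); st()
```

```text
the job is handed in; nothing more can be done
the job is handed in; nothing more can be done
```

The job is handed in at about 29 s of the 67 s allowed, with the fingers still pressing on the leaf.

- **Leaf:** I swung it down slowly with the closed fingers. It came level on the tube at about 5–8 N, with its eye between the cheeks.
- **Pin:** I picked up the steel pin and pushed it through from the robot's side. Sideways force stayed at about 2 N or less until the handle stopped against the cheek. I gave it a firm push of about 10 N there and then let go. The picture afterwards shows the handle against the left cheek and the nose standing out past the right one.
- **Press:** The last reading showed the closed fingers on the land at about 11 N downward. The fingertips were at z ≈ 70 mm, about 1 mm below the nominal 71 mm, which fits slight give in the pad. There was also a steady sideways force of about 5 N along x.
- **Bystanders:** In the last top view the drill, tape measure, square, can and both yellow look-alikes are where they were at the start.

The two cameras disagreed by about 4 mm in x on the jig. I checked the side camera against the known fingertip position and used it mostly for x. A small y offset was corrected by feel during insertion. I could not check the tube directly for dents; no force reading (taken at the end of each move) on the leaf went above about 11 N.

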